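Build a kiln stand and lay the test tile on it

TASK

Build the firing stand upward on the round setter base: stand the wide drum in the base's recess, the small drum in the wide drum's recess, then lift the tall post straight out of its wooden rack and stand it in the small drum's recess, and last lay the square test tile flat and centred on top of the post. Place them in that order, each standing upright at the bottom of its recess and let go before the next, and leave the small round pot, the roll of tape and the lidded jar where they are.

Things in the scene. Friction and masses are not known exactly. Their poses are not given: they have to be found in the camera images.
- setter_base: Target: the low buff fireclay disc, 110 mm across and 16 mm high, fixed to the bench. Its top has a shallow round recess 78 mm across and 6 mm deep (floor 10 mm above the bench). Origin: centre of its underside; z up.
- post_rack: The square wooden block fixed to the bench in which the tall post stands: block 74 x 74 mm, 72 mm high in all, on a 100 x 100 x 8 mm foot. Its one round well is in the middle, 36 mm across and 62 mm deep (floor 10 mm above the bench). Origin: centre of the underside of the foot; z up.
- wide_drum: Loose buff fireclay drum, 68 mm across, 40 mm high, upright at the start; a shallow round recess 58 mm across and 6 mm deep in its top (floor 34 mm above its underside), 5 mm rim. 0.16 kg. Origin: centre of its underside; z up its axis.
- small_drum: Loose buff fireclay drum, 50 mm across, 40 mm high, upright at the start; a shallow round recess 40 mm across and 6 mm deep in its top (floor 34 mm above its underside), 5 mm rim. 0.10 kg. Origin: centre of its underside; z up its axis.
- tall_post: Loose solid buff fireclay round post, 32 mm across, 110 mm high, flat at both ends, standing in the well of the rack at the start with 48 mm showing above the block. 0.14 kg. Origin: centre of its underside; z up its axis.
- tile: Loose square pottery test tile, 50 x 50 x 9 mm, flat on the bench at the start. Origin: centre of its underside; x and y along its sides, z up.
- mint_pot: Bystander, loose: small round pot with an open mouth, 64 mm across, 52 mm high. Leave it. Origin: centre of its underside.
- tape: Bystander, loose: flat roll of tape, a ring 69 mm across, 18 mm high. Leave it. Origin: centre of its underside.
- jar: Bystander, loose: glaze jar with a dark lid, 50 mm across, 56 mm high. Leave it. Origin: centre of its underside.
Not all that is in view belongs to the job. Leave any orange look-alike of the small_drum alone. What is shaped like the wide_drum but purple is not meant.

How it is judged (in metres and radians):
On the way, in this order (a step that is already met when the one before it is completed fails the run):
1. the wide drum stands in the recess of the setter base, let go (horizontal distance between wide_drum and setter_base below 0.008 m and z of wide_drum in the frame of setter_base between 0.006 and 0.014 m and angle between wide_drum's own z axis and vertical below 0.08 rad and contact force between the fingers and wide_drum below 0.3 N), for 0.2 s.
2. the small drum stands in the recess of the wide drum, let go (all of step 1 and horizontal distance between small_drum and wide_drum below 0.008 m and z of small_drum in the frame of wide_drum between 0.03 and 0.038 m and angle between small_drum's own z axis and vertical below 0.08 rad and contact force between the fingers and small_drum below 0.3 N), for 0.2 s.
3. the tall post stands in the recess of the small drum, let go (all of step 2 and horizontal distance between tall_post and small_drum below 0.008 m and z of tall_post in the frame of small_drum between 0.03 and 0.038 m and angle between tall_post's own z axis and vertical below 0.08 rad and contact force between the fingers and tall_post below 0.3 N), for 0.2 s.
4. the tile lies flat and centred on the tall post, let go (all of step 3 and horizontal distance between tile and tall_post below 0.012 m and z of tile in the frame of tall_post between 0.106 and 0.114 m and angle between tile's own z axis and vertical below 0.08 rad and contact force between the fingers and tile below 0.3 N), for 0.2 s.
At the end, for the whole second after the job is handed in: From the bottom up: base, wide drum, small drum, post, tile. Drums and post upright within 0.08 rad on the floor of the recess below (height within 4 mm, centre within 8 mm of the part below); tile flat within 0.08 rad, centre within 12 mm of the post's. All let go, at rest (all of step 4 and linear speed of each of wide_drum, small_drum, tall_post, tile below 0.02 m/s and angular speed of each of wide_drum, small_drum, tall_post, tile below 0.2 rad/s); the robot touches nothing.
It fails at once if the small round pot is moved more than 30 mm (distance of mint_pot from where it was at the start of the episode above 0.03 m).
It fails at once if the roll of tape is moved more than 30 mm (distance of tape from where it was at the start of the episode above 0.03 m).
It fails at once if the lidded jar is moved more than 30 mm (distance of jar from where it was at the start of the episode above 0.03 m).
It also fails if it takes over 128 s, if anything falls off the work surface, if the arm or the gripper's body presses on something with over 40 N, if the wrist force passes 120 N, or if a joint passes its speed limit or range.

ROBOT

A 6-joint arm with a two-finger parallel gripper is mounted at the origin on a cart in front of the work surface, level with it; the furniture and walls round the work are solid. World frame = base frame: x ahead of the robot, y to its left, z up, the work surface at z = 0. Lengths are in mm, angles in rad, forces in N, time in s.
With the tool pointing down it reaches from about 350 to 875 mm from the base axis. Payload 4.2 kg.
Tool frame: the origin (TCP) lies between the finger pads; the fingertips stand 25 mm ahead of it and the grasp point (between the pads) lies 6 mm ahead of it; z points along the fingers, y is the line along which they close (so a half turn about z gives the same grasp; the last joint's range is limited). The gripper opens to 85 mm and grips with 20 to 120 N. Pads are 22 mm wide; open, the fingers measure 114 mm over their backs; the gripper's body (76 mm by 85 mm) begins 54 mm behind the grasp point. The pads swing forward as they close: fully open they stand 13 mm farther back than shut.
Start: joints at [1.411, 0.385, 0.008, 0, -1.194, -0.259], TCP at [254.132, 570.978, 256.312] pointing down, gripper open.
Joint ranges: [-3.14, 3.14], [-1.21, 2.06], [-1.07, 1.41], [-3.16, 2.05], [-2.99, -0.16], [-3.1, 3.1]. Speed limits (rad/s): [2.79, 2.79, 3.14, 3.14, 3.14, 3.14].

INTERFACE

Orientations are given as a unit quaternion [x, y, z, w].
In Python, from bench import arm gives the robot as it stands.
- The arm moves only by the shell command python3 -m pendant 'ROWS'. ROWS is JSON, a list of rows, each a list of 7 numbers: the shift along the tool's x, y, z in m, then the turn, a rotation vector about the tool's x, y, z in degrees, then the finger opening in m, from 0 to 0.0854. In form: [[x, y, z, wx, wy, wz, fingers], ...]. A call has 1 to 12 rows; each row shifts and turns the commanded pose from where the row before left it, along the tool's axes as they then stand; what a row does not reach is not made up. A row lasts 1/10 s, in which the tool goes at most 50 mm and 8.59 degrees, less where a joint would pass 70% of its speed; a pose out of reach is approached as far as the arm can. A call is refused whole if a number of a shift passes 0.05 or a number of a turn 8.59, either way. A call with a gripper value outside its range is refused whole. The fingers move at their own pace and stop on an object; the grip force is fixed at half the most. Time passes only in rows, so rows that do not move let the fingers close. It gives the time, the measured TCP pose, the force, the opening and the grip force at its end, in the units of the state.
- arm.read_state(): the state, without advancing time (a new reading comes with each control period).
- arm.get_image(name): name is "scene" or "top" or "wrist"; returns a dict with "image" (420x560x3 uint8, red, green, blue), "fx", "fy", "cx", "cy" (pixels), "k1" (the pictures are not rectified: a ray, as slopes to the right and down, at radius r is drawn at 1 + k1 r^2 times it, then the intrinsics apply), "xyz" and "rotation" of the camera in the world. Camera axes: x right, y down, z forward; pixel columns grow to the right and rows downward; lengths in mm; the calibration is good to about 2 mm. A picture is of the moment at which its call begins. There is no depth.
- arm.job_done(): hands the job in; it is judged then, once.
The state is a dict: "clock": time; "joints": joint angles; "joint_vel": joint speeds; "joint_efforts": joint torques, N m; "position": TCP position; "ee_rot": TCP orientation; "contact_force": force on the tool from outside, world axes, zero at the start; "wrist_torque": the same for the moment, N m; "gripper_width": finger opening in mm; "grasp_force": force on a finger pad.
Only numpy, scipy, OpenCV 4.12 (cv2) and the standard library are available. Lean on these libraries where they do the work, as an engineer would, in place of code of your own. Each camera call takes 0.05 s, during which the arm holds its last target. There are 200 camera calls.

## Working session

There is one attempt and no reset: what is moved stays moved. The work goes in short steps, Python scripts to look and compute and a shell command to move; the robot and the scene stay as the last step left them, time stands still between calls to the robot, and variables do not carry over. Pictures are saved under pics/ and viewed, at most 14 in all, crops included, and the job is handed in when it is done.

```bash
ls; mkdir -p pics; cat > h.py <<'E'
import numpy as np, cv2
from bench import arm
from scipy.spatial.transform import Rotation as R
def snap(name,fn=None):
    d=arm.get_image(name)
    if fn: cv2.imwrite('pics/'+fn,cv2.cvtColor(d['image'],cv2.COLOR_RGB2BGR))
    return d
def rotm(d):
    r=np.array(d['rotation'],float)
    return r if r.shape==(3,3) else R.from_quat(r).as_matrix()
def world(d,u,v,z):
    x=(u-d['cx'])/d['fx']; y=(v-d['cy'])/d['fy']; a,b=x,y
    for _ in range(30):
        s=1+d['k1']*(a*a+b*b); a,b=x/s,y/s
    ray=rotm(d)@np.array([a,b,1]); c=np.array(d['xyz'])
    return c+ray*(z-c[2])/ray[2]
def pix(d,p):
    q=rotm(d).T@(np.array(p,float)-np.array(d['xyz'])); a,b=q[0]/q[2],q[1]/q[2]
    s=1+d['k1']*(a*a+b*b); return np.array([d['fx']*a*s+d['cx'],d['fy']*b*s+d['cy']])
E
python3 - <<'E'
from h import *
import pickle
for n in('scene','top','wrist'):
    d=snap(n,n+'0.png'); pickle.dump(d,open(n+'0.pkl','wb')); print(n,d['xyz'],np.round(rotm(d),3).tolist(),d['fx'],d['cx'],d['cy'],d['k1'])
print(arm.read_state())
E
```

```text
pics
scene [-107.77092409 -600.76718569  830.7623024 ] [[0.654, -0.512, 0.557], [-0.757, -0.432, 0.491], [-0.01, -0.742, -0.67]] 410.5552266412666 280.20096910474854 204.88855589912987 0.017235266771222987
top [ 401.18158296  -43.24642571 1083.09940411] [[0.012, -0.992, 0.127], [-1.0, -0.01, 0.016], [-0.015, -0.127, -0.992]] 388.9172584299536 278.71093586501013 210.95501509035475 -0.0017046483172784516
wrist [323.66431724 538.50949648 372.79996233] [[-0.407, -0.871, -0.277], [-0.914, 0.388, 0.121], [0.002, 0.302, -0.953]] 294.94323217875717 277.5774183826599 206.43745131889582 0.010018986289691462
{'clock': 0.15, 'joints': array([ 1.41059363e+00,  3.85413443e-01,  6.97556077e-03, -3.37088178e-04,
       -1.19398227e+00, -2.58583820e-01]), 'joint_vel': array([-0.00087616, -0.00179083,  0.00400925,  0.00174053, -0.00127034,
       -0.00022349]), 'joint_efforts': array([-2.06846598e-04, -3.92678261e+01,  1.88581181e+01,  4.18858632e+00,
       -3.40770443e-03, -5.64903473e-06]), 'position': array([253.99637082, 570.65188906, 255.46882893]), 'ee_rot': array([ 9.78143962e-01, -2.07927163e-01, -1.16556946e-04,  8.18636489e-04]), 'contact_force': array([-0.17539323, -0.75710174,  0.13562479]), 'wrist_torque': array([ 0.01459313, -0.0175336 ,  0.00490737]), 'grasp_force': 0.0, 'gripper_width': 85.20053277016467}
```

View pics/top0.png

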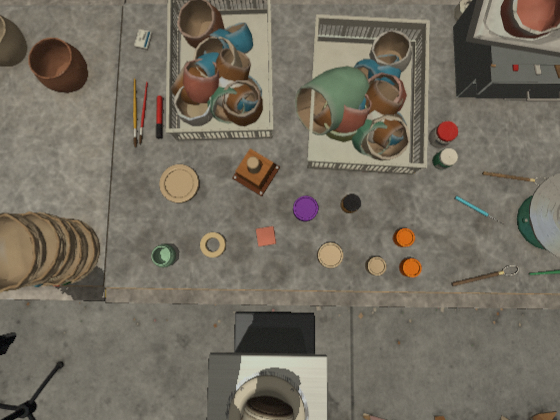

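View pics/scene0.png

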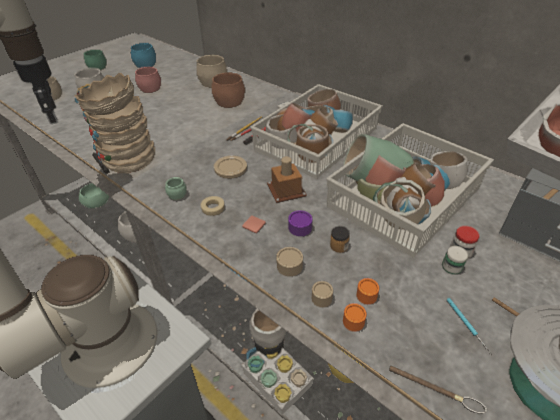

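Top view: the base is at (179,184), the rack with the post at (256,172), and the tile at (265,236). The buff wide drum candidates are (330,255) and the purple one at (306,209). The small drum candidates are the buff one at (376,266) and the orange ones at (404,237) and (411,267). The buff ones fit the description. The bystanders are the pot (163,256), tape (213,244) and jar (351,203). I'll confirm with an enlarged crop.

```bash
python3 - <<'E'
import cv2
a=cv2.imread('pics/top0.png')
c=a[140:290,145:345]; d=a[140:290,225:425]
cv2.imwrite('pics/cA.png',cv2.resize(c,None,fx=4,fy=4,interpolation=cv2.INTER_CUBIC))
cv2.imwrite('pics/cB.png',cv2.resize(d,None,fx=4,fy=4,interpolation=cv2.INTER_CUBIC))
E
```

```text
(no output)
```

View pics/cA.png

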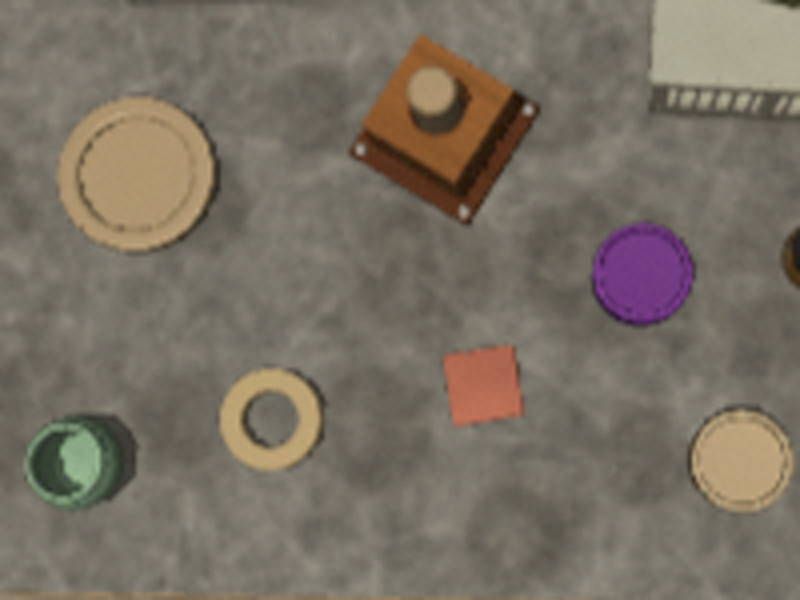

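View pics/cB.png

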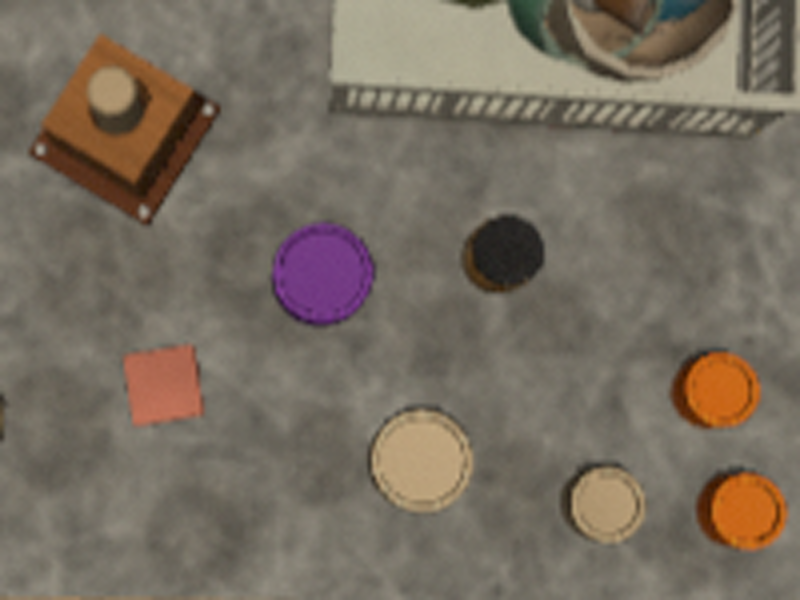

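Buff wide drum at (330,255) and buff small drum at (376.5,265.5): both match in colour and size. The purple and orange ones are decoys. Next I compute positions.

```bash
python3 - <<'E'
from h import *
import pickle
d=pickle.load(open('top0.pkl','rb'))
A=lambda u,v:((u+.5)/4-.5+145,(v+.5)/4-.5+140); B=lambda u,v:((u+.5)/4-.5+225,(v+.5)/4-.5+140)
for n,p,z in [('base',A(137,174),16),('wide',B(421,459),40),('small',B(607,503),40),('post',A(434,91),120),('tile',A(484,385),9),
 ('pot',A(70,462),52),('tape',A(271,419),18),('jar',B(507,251),56),('purple',B(323,274),40),('or1',B(720,390),40),('or2',B(744,510),40)]+[('t',A(*q),9) for q in[(445,354),(515,346),(523,416),(454,425)]]+[('rk',A(*q),72) for q in[(421,36),(516,90),(460,184),(362,124)]]+[('basket',B(332,85),60)]:
    print(n,np.round(world(d,*p,z)[:2],1))
s=pickle.load(open('scene0.pkl','rb'))
print(arm.read_state()['clock'])
E
```

```text
base [613.5 254.9]
wide [ 419.5 -163.9]
small [ 392.  -286.7]
post [648.1  38.9]
tile [468.8   9.5]
pot [412.1 280.6]
tape [443.3 154.6]
jar [ 557.6 -219.8]
purple [543.1 -98.3]
or1 [ 467.7 -363.3]
or2 [ 388.6 -376.8]
t [490.   36.9]
t [496.1 -11.6]
t [447.8 -17.7]
t [441.   29.7]
rk [698.1  52.5]
rk [661.6 -11.7]
rk [597.6  24.5]
rk [637.5  90.5]
basket [ 668.9 -102.9]
0.15
```

```bash
cat >> h.py <<'E'
def yaw(): 
    x=R.from_quat(arm.read_state()['ee_rot']).as_matrix()[:,0]; return np.degrees(np.arctan2(x[1],x[0]))
def to(x,y,z,psi=None):
    "remaining shift in the tool axes (after the turn psi, done first), turn about tool z, tool tilt"
    s=arm.read_state(); M=R.from_quat(s['ee_rot']).as_matrix(); p=s['position']; turn=0
    if psi is not None: turn=(yaw()-psi+90)%180-90; M=M@R.from_euler('z',turn,degrees=True).as_matrix()
    print('at',np.round(p,1),'yaw',round(yaw(),1),'shift',np.round(M.T@(np.array([x,y,z])-p),1),'turn',round(turn,1),'z',np.round(M[:,2],3),'w',round(s['gripper_width'],1),'F',np.round(s['contact_force'],1),'g',round(s['grasp_force'],1),'t',s['clock'],'q',np.round(s['joints'],2))
E
R='[0.0265,0.0356,0,0,0,0,0.085]'
python3 -m pendant '[[0.0265,0.0356,0,0,0,0,0.085],[0.0265,0.0356,0,0,0,0,0.085],[0.0265,0.0356,0,0,0,0,0.085],[0.0265,0.0356,0,0,0,0,0.085],[0.0265,0.0356,0,0,0,0,0.085],[0.0265,0.0356,0,0,0,0,0.085],[0.0265,0.0356,0,0,0,0,0.085],[0.0265,0.0356,0,0,0,0,0.085]]'
python3 -m pendant '[[0.0265,0.0356,0,0,0,0,0.085],[0.0265,0.0356,0,0,0,0,0.085],[0.0265,0.0356,0,0,0,0,0.085],[0.0265,0.0356,0,0,0,0,0.085],[0.0265,0.0356,0,0,0,0,0.085],[0.0265,0.0356,0,0,0,0,0.085],[0.0265,0.0356,0,0,0,0,0.085],[0.0265,0.0356,0,0,0,0,0.085],[0.0265,0.0356,0,0,0,0,0.085],[0,0,0,0,0,0,0.085],[0,0,0,0,0,0,0.085]]'
python3 -c "
from h import *
to(419.5,-163.9,36)"
```

```text
clock: 0.95
position: [331.8, 222.7, 256.3]
ee_rot: [0.978, -0.208, 0.0, -0.0]
contact_force: [0.8, -0.4, -0.5]
gripper_width: 84.8
grasp_force: 0.0
clock: 2.05
position: [419.1, -166.0, 255.7]
ee_rot: [0.978, -0.209, -0.001, -0.0]
contact_force: [-0.4, 0.5, -0.1]
gripper_width: 85.3
grasp_force: 0.0
at [ 419.1 -166.   255.7] yaw -24.2 shift [-2.000e-01 -2.200e+00  2.197e+02] turn 0 z [-0.001  0.    -1.   ] w 85.3 F [-0.4  0.5 -0.1] g 0.0 t 2.05 q [-0.02  0.09 -0.4  -0.   -1.09  1.16]
```

```bash
python3 -m pendant '[[0,-0.002,0.035,0,0,0,0.085],[0,0,0.035,0,0,0,0.085],[0,0,0.03,0,0,0,0.085],[0,0,0,0,0,0,0.085],[0,0,0,0,0,0,0.085]]'
python3 - <<'E'
from h import *
to(419.5,-163.9,36)
d=snap('wrist'); im=cv2.cvtColor(d['image'],cv2.COLOR_RGB2BGR)
import pickle; pickle.dump(d,open('w1.pkl','wb'))
for a in np.arange(0,6.3,.1):
    p=pix(d,[419.5+34*np.cos(a),-163.9+34*np.sin(a),40]); cv2.circle(im,tuple(int(round(v)) for v in p),1,(255,0,0),-1)
cv2.imwrite('pics/w1.png',im)
E
```

```text
clock: 2.55
position: [420.8, -162.5, 157.0]
ee_rot: [0.978, -0.207, 0.0, 0.0]
contact_force: [-0.1, 0.5, 1.0]
gripper_width: 85.2
grasp_force: 0.0
at [ 420.8 -162.5  157. ] yaw -23.9 shift [ -0.7   1.7 121. ] turn 0 z [ 0.    -0.001 -1.   ] w 85.2 F [-0.1  0.5  1. ] g 0.0 t 2.55 q [-0.01  0.2  -0.54  0.   -0.83  1.16]
```

View pics/w1.png

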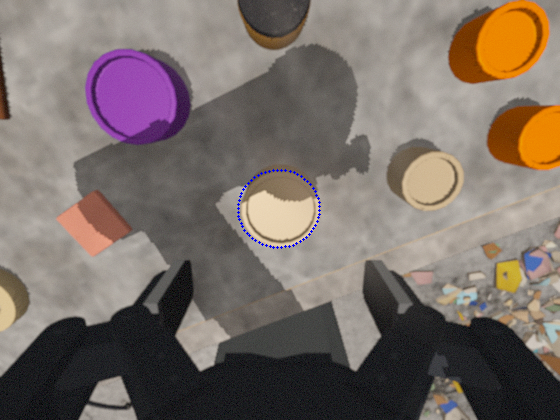

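```bash
python3 - <<'E'
from h import *
import pickle
d=pickle.load(open('w1.pkl','rb')); s=arm.read_state(); M=R.from_quat(s['ee_rot']).as_matrix()
for x in(0,11):
  for t in (0,6,12,18,25): print(x,t,np.round(pix(d,s['position']+M@[x,-42.5,t])),np.round(pix(d,s['position']+M@[x,42.5,t])))
E
```

```text
0 0 [181. 288.] [368. 288.]
0 6 [185. 281.] [365. 281.]
0 12 [189. 275.] [361. 275.]
0 18 [192. 268.] [358. 268.]
0 25 [196. 262.] [355. 262.]
11 0 [179. 267.] [371. 267.]
11 6 [183. 260.] [367. 260.]
11 12 [187. 254.] [363. 254.]
11 18 [190. 249.] [360. 249.]
11 25 [194. 243.] [356. 243.]
```

```bash
python3 -m pendant '[[-0.001,0.001,0.03,0,0,0,0.085],[0,0,0.03,0,0,0,0.085],[0,0,0.03,0,0,0,0.085],[0,0,0.02,0,0,0,0.085],[0,0,0.012,0,0,0,0.085],[0,0,0.006,0,0,0,0.085],[0,0,0,0,0,0,0.085],[0,0,0,0,0,0,0.085]]'
python3 -m pendant '[[0,0,0,0,0,0,0.075],[0,0,0,0,0,0,0.07],[0,0,0,0,0,0,0.06],[0,0,0,0,0,0,0.055],[0,0,0,0,0,0,0.055],[0,0,0,0,0,0,0.055]]'
python3 -c "
from h import *
to(419.5,-163.9,28)"
```

```text
clock: 3.4
position: [420.3, -163.7, 29.5]
ee_rot: [0.978, -0.208, 0.001, -0.0]
contact_force: [0.1, -0.4, -0.9]
gripper_width: 85.1
grasp_force: 0.0
clock: 4.0
position: [419.5, -164.0, 29.9]
ee_rot: [0.978, -0.207, 0.001, 0.0]
contact_force: [-3.0, 1.0, 12.3]
gripper_width: 64.2
grasp_force: 62.7
at [ 419.5 -164.    29.9] yaw -23.9 shift [-0.  -0.   1.9] turn 0 z [ 0.001 -0.    -1.   ] w 64.2 F [-3.   1.  12.3] g 62.7 t 4.0 q [-0.01  0.41 -0.68  0.   -0.47  1.16]
```

```bash
python3 -m pendant '[[0,0,-0.01,0,0,0,0.055],[0,0,-0.03,0,0,0,0.055],[0,0,-0.04,0,0,0,0.055],[0,0,-0.04,0,0,0,0.055],[0,0,0,0,0,0,0.055],[0,0,0,0,0,0,0.055]]'
python3 -c "
from h import *
to(613.5,254.9,150);import pickle
d=snap('wrist','w2.png');pickle.dump(d,open('w2.pkl','wb'))"
```

```text
clock: 4.6
position: [418.9, -163.6, 149.2]
ee_rot: [0.978, -0.208, 0.001, -0.001]
contact_force: [-1.0, -0.0, -1.7]
gripper_width: 64.4
grasp_force: 66.8
at [ 418.9 -163.6  149.2] yaw -24.0 shift [ 7.300e+00 -4.615e+02 -1.000e-01] turn 0 z [ 0.002  0.001 -1.   ] w 64.4 F [-1.  -0.  -1.7] g 66.8 t 4.6 q [-0.01  0.21 -0.56 -0.   -0.81  1.16]
```

View pics/w2.png

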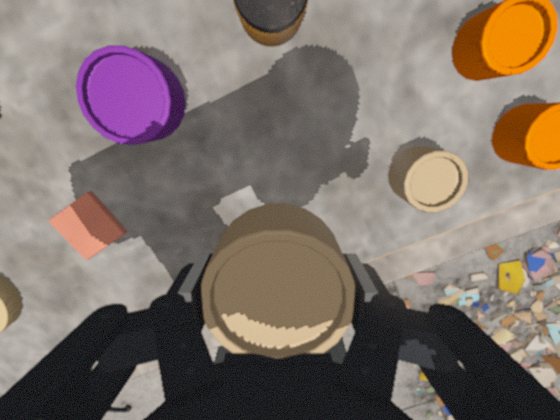

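```bash
python3 - <<'E'
from h import *
import pickle
d=pickle.load(open('w2.pkl','rb')); s=arm.read_state(); M=R.from_quat(s['ee_rot']).as_matrix()
P=lambda v:np.round(pix(d,s['position']+M@np.array(v,float)),1)
for x in(-6,-3,0,3): print(x,[P([x+34,0,-10]),P([x,34,-10]),P([x,-34,-10]),P([x+34,0,30])])
E
```

```text
-6 [array([275.6, 242. ]), array([353.8, 313.8]), array([197.7, 313.6]), array([276.2, 210.9])]
-3 [array([275.6, 235.1]), array([354.3, 308. ]), array([197.2, 307.8]), array([276.2, 205.5])]
0 [array([275.6, 228.1]), array([354.8, 302. ]), array([196.6, 301.8]), array([276.2, 200. ])]
3 [array([275.5, 221. ]), array([355.4, 296. ]), array([196. , 295.8]), array([276.2, 194.5])]
```

```bash
python3 -m pendant '[[-0.005,-0.03,-0.01,0,0,0,0.055],[-0.005,-0.042,-0.01,0,0,0,0.055],[-0.005,-0.042,-0.01,0,0,0,0.055],[-0.005,-0.042,-0.01,0,0,0,0.055],[-0.005,-0.042,-0.01,0,0,0,0.055],[-0.005,-0.042,0,0,0,0,0.055],[-0.005,-0.042,0,0,0,0,0.055],[-0.005,-0.042,0,0,0,0,0.055],[-0.005,-0.042,0,0,0,0,0.055],[-0.005,-0.042,0,0,0,0,0.055],[-0.005,-0.03,0,0,0,0,0.055],[-0.005,-0.023,0,0,0,0,0.055]]'
python3 -m pendant '[[0,0,0,0,0,0,0.055],[0,0,0,0,0,0,0.055],[0,0,0,0,0,0,0.055]]'
python3 - <<'E'
from h import *
import pickle
to(613.5,254.9,150)
d=snap('wrist');pickle.dump(d,open('w3.pkl','wb')); im=cv2.cvtColor(d['image'],cv2.COLOR_RGB2BGR)
for r,z in((55,16),(39,16)):
  for a in np.arange(0,6.3,.1):
    p=pix(d,[613.5+r*np.cos(a),254.9+r*np.sin(a),z]); cv2.circle(im,tuple(int(round(v)) for v in p),1,(255,0,0),-1)
cv2.imwrite('pics/w3.png',im)
E
```

```text
clock: 5.85
position: [551.1, 283.2, 195.0]
ee_rot: [0.978, -0.207, -0.002, 0.002]
contact_force: [-0.8, -1.0, -1.2]
gripper_width: 64.3
grasp_force: 67.0
clock: 6.15
position: [551.0, 280.6, 196.8]
ee_rot: [0.978, -0.208, -0.001, 0.001]
contact_force: [-0.4, -0.5, -2.4]
gripper_width: 64.4
grasp_force: 67.0
at [551.  280.6 196.8] yaw -24.0 shift [67.6 -2.1 46.7] turn 0 z [-0.003 -0.002 -1.   ] w 64.4 F [-0.4 -0.5 -2.4] g 67.0 t 6.15 q [ 0.73  0.42 -0.09 -0.   -1.06  0.42]
```

View pics/w3.png

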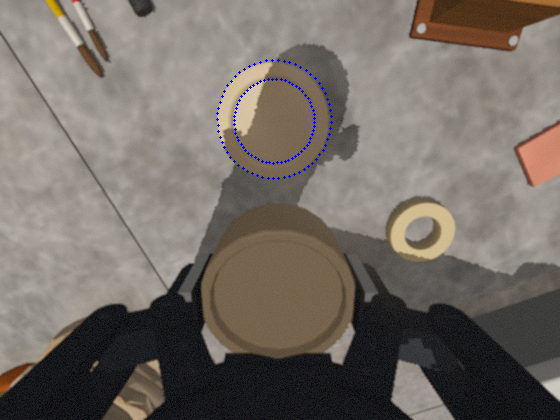

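```bash
python3 -m pendant '[[0.03,-0.001,0,0,0,0,0.055],[0.03,-0.001,0,0,0,0,0.055],[0.01,0,0.03,0,0,0,0.055],[0,0,0.03,0,0,0,0.055],[0,0,0.03,0,0,0,0.055],[0,0,0.02,0,0,0,0.055],[0,0,0,0,0,0,0.055],[0,0,0,0,0,0,0.055]]'
python3 -c "
from h import *
to(615.5,254,41)"
```

```text
clock: 7.0
position: [616.9, 254.5, 88.8]
ee_rot: [0.978, -0.208, 0.0, 0.0]
contact_force: [-0.0, 0.4, -1.6]
gripper_width: 64.4
grasp_force: 67.0
at [616.9 254.5  88.8] yaw -24.0 shift [-1.1  1.  47.8] turn 0 z [ 0. -0. -1.] w 64.4 F [-0.   0.4 -1.6] g 67.0 t 7.0 q [ 0.63  0.6  -0.08  0.   -0.89  0.52]
```

```bash
python3 -m pendant '[[-0.001,0.001,0.015,0,0,0,0.055],[0,0,0.015,0,0,0,0.055],[0,0,0.01,0,0,0,0.055],[0,0,0.005,0,0,0,0.055],[0,0,0.002,0,0,0,0.055],[0,0,0,0,0,0,0.055],[0,0,0,0,0,0,0.055]]'
python3 -c "
from h import *
to(615.5,254,40)"
```

```text
clock: 7.7
position: [615.6, 254.9, 41.9]
ee_rot: [0.978, -0.208, 0.0, -0.0]
contact_force: [0.1, -0.4, -1.9]
gripper_width: 64.0
grasp_force: 67.0
at [615.6 254.9  41.9] yaw -24.0 shift [0.3 0.8 1.9] turn 0 z [ 0.001  0.    -1.   ] w 64.0 F [ 0.1 -0.4 -1.9] g 67.0 t 7.7 q [ 0.63  0.65 -0.12  0.   -0.8   0.52]
```

```bash
python3 -m pendant '[[0,0,0.0015,0,0,0,0.055],[0,0,0,0,0,0,0.055],[0,0,0,0,0,0,0.068],[0,0,0,0,0,0,0.074],[0,0,0,0,0,0,0.08],[0,0,0,0,0,0,0.085],[0,0,0,0,0,0,0.085],[0,0,0,0,0,0,0.085]]'
python3 -m pendant '[[0,0,-0.01,0,0,0,0.085],[0,0,-0.02,0,0,0,0.085],[0,0,-0.03,0,0,0,0.085],[-0.02,0,-0.04,0,0,0,0.085],[-0.03,0,-0.04,0,0,0,0.085],[-0.03,0,0,0,0,0,0.085],[0,0,0,0,0,0,0.085],[0,0,0,0,0,0,0.085]]'
python3 - <<'E'
from h import *
import pickle
to(392,-286.7,200,-90)
d=snap('wrist');pickle.dump(d,open('w4.pkl','wb')); im=cv2.cvtColor(d['image'],cv2.COLOR_RGB2BGR)
for r,z in((55,16),(34,50)):
  for a in np.arange(0,6.3,.1):
    p=pix(d,[613.5+r*np.cos(a),254.9+r*np.sin(a),z]); cv2.circle(im,tuple(int(round(v)) for v in p),0,(255,0,0),-1)
p=pix(d,[613.5,254.9,50]).astype(int)
cv2.imwrite('pics/w4.png',cv2.resize(im[max(0,p[1]-100):p[1]+100,p[0]-130:p[0]+130],None,fx=2.5,fy=2.5)); print(p)
E
```

```text
clock: 8.5
position: [615.2, 254.6, 39.9]
ee_rot: [0.978, -0.208, 0.0, -0.0]
contact_force: [0.8, -0.1, -0.7]
gripper_width: 85.1
grasp_force: 0.0
clock: 9.3
position: [541.8, 287.5, 180.8]
ee_rot: [0.978, -0.207, 0.0, -0.001]
contact_force: [-0.1, 0.0, 0.3]
gripper_width: 85.0
grasp_force: 0.0
at [541.8 287.5 180.8] yaw -23.9 shift [574.1 149.7 -19.8] turn 66.1 z [ 0.001  0.001 -1.   ] w 85.0 F [-0.1  0.   0.3] g 0.0 t 9.3 q [ 0.75  0.42 -0.13  0.   -1.02  0.4 ]
[277 110]
```

View pics/w4.png

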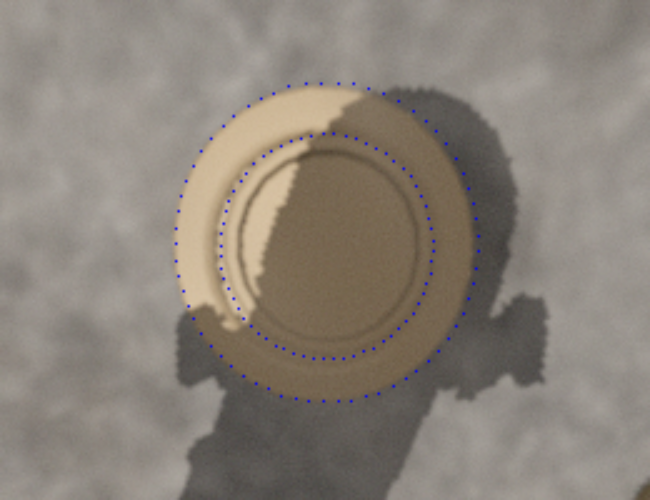

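Wide drum seated and centred, within 1 mm of the predicted circle. Next is the small drum.

```bash
python3 -m pendant '[[0.0068,0.0418,0,0,0,0,0.08],[0.0068,0.0418,0,0,0,0,0.08],[0.0068,0.0418,0,0,0,0,0.08],[0.0068,0.0418,0,0,0,0,0.08],[0.0068,0.0418,0,0,0,0,0.08],[0.0068,0.0418,0,0,0,0,0.08],[0.0068,0.0418,0,0,0,0,0.08]]'
python3 -m pendant '[[0.0068,0.0418,0,0,0,0,0.08],[0.0068,0.0418,0,0,0,0,0.08],[0.0068,0.0418,0,0,0,0,0.08],[0.0068,0.0418,0,0,0,0,0.08],[0.0068,0.0418,0,0,0,0,0.08],[0.0068,0.0418,0,0,0,0,0.08],[0.0068,0.0418,0,0,0,0,0.08]]'
python3 -m pendant '[[0,0,0,0,0,8.26,0.08],[0,0,0,0,0,8.26,0.08],[0,0,0,0,0,8.26,0.08],[0,0,0,0,0,8.26,0.08],[0,0,0,0,0,8.26,0.08],[0,0,0,0,0,8.26,0.08],[0,0,0,0,0,8.26,0.08],[0,0,0,0,0,8.26,0.08],[0,0,0,0,0,0,0.08],[0,0,0,0,0,0,0.08]]'
python3 - <<'E'
from h import *
import pickle
to(392,-286.7,29,-90)
d=snap('wrist');pickle.dump(d,open('w5.pkl','wb')); im=cv2.cvtColor(d['image'],cv2.COLOR_RGB2BGR)
for r,z in((25,40),(20,40)):
  for a in np.arange(0,6.3,.1):
    p=pix(d,[392+r*np.cos(a),-286.7+r*np.sin(a),z]); cv2.circle(im,tuple(int(round(v)) for v in p),0,(255,0,0),-1)
cv2.imwrite('pics/w5.png',im)
E
```

```text
clock: 10.05
position: [466.3, -1.7, 179.4]
ee_rot: [0.978, -0.208, -0.0, 0.0]
contact_force: [0.6, -0.0, 0.4]
gripper_width: 79.8
grasp_force: 0.0
clock: 10.75
position: [390.3, -288.7, 179.4]
ee_rot: [0.978, -0.208, -0.0, 0.0]
contact_force: [1.8, -0.3, 0.1]
gripper_width: 80.0
grasp_force: 0.0
clock: 11.75
position: [391.0, -286.7, 179.4]
ee_rot: [0.707, -0.707, -0.0, 0.0]
contact_force: [-0.2, -0.2, -0.4]
gripper_width: 79.9
grasp_force: 0.0
at [ 391.  -286.7  179.4] yaw -90.0 shift [ -0.   -1.1 150.4] turn 0.0 z [-0.001  0.    -1.   ] w 79.9 F [-0.2 -0.2 -0.4] g 0.0 t 11.75 q [-0.3   0.22 -0.44  0.   -0.91  0.3 ]
```

View pics/w5.png

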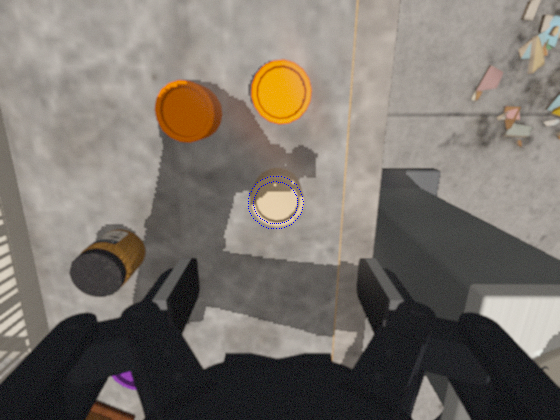

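```bash
python3 -m pendant '[[-0.001,-0.001,0.04,0,0,0,0.08],[0,0,0.04,0,0,0,0.08],[0,0,0.03,0,0,0,0.08],[0,0,0.02,0,0,0,0.08],[0,0,0.012,0,0,0,0.08],[0,0,0.006,0,0,0,0.08],[0,0,0,0,0,0,0.08],[0,0,0,0,0,0,0.08]]'
python3 -m pendant '[[0,0,0,0,0,0,0.07],[0,0,0,0,0,0,0.06],[0,0,0,0,0,0,0.05],[0,0,0,0,0,0,0.04],[0,0,0,0,0,0,0.038],[0,0,0,0,0,0,0.038],[0,0,0,0,0,0,0.038]]'
python3 -c "
from h import *
to(392,-286.7,31)"
python3 -m pendant '[[0,0,-0.01,0,0,0,0.038],[0,0,-0.03,0,0,0,0.038],[0,0,-0.04,0,0,0,0.038],[0,0,-0.04,0,0,0,0.038],[0,0,-0.04,0,0,0,0.038],[0,0,0,0,0,0,0.038],[0,0,0,0,0,0,0.038]]'
python3 - <<'E'
from h import *
import pickle
to(613.5,254.9,190,-24)
d=snap('wrist');pickle.dump(d,open('w6.pkl','wb')); im=cv2.cvtColor(d['image'],cv2.COLOR_RGB2BGR)
s=arm.read_state(); M=R.from_quat(s['ee_rot']).as_matrix()
for r,z in((25,-9),(25,31)):
  for a in np.arange(0,6.3,.1):
    p=pix(d,s['position']+M@[r*np.cos(a),r*np.sin(a),z]); cv2.circle(im,tuple(int(round(v)) for v in p),0,(255,0,0),-1)
cv2.imwrite('pics/w6.png',im[150:400,130:430].repeat(2,0).repeat(2,1))
E
```

```text
clock: 12.6
position: [392.6, -285.5, 32.3]
ee_rot: [-0.707, 0.707, -0.0, 0.0]
contact_force: [0.4, -0.3, -0.2]
gripper_width: 80.3
grasp_force: 0.0
clock: 13.3
position: [392.2, -285.3, 33.1]
ee_rot: [-0.707, 0.707, -0.0, 0.0]
contact_force: [-2.4, 2.3, 9.7]
gripper_width: 47.3
grasp_force: 59.8
at [ 392.2 -285.3   33.1] yaw -90.1 shift [1.4 0.2 2.1] turn 0 z [ 0.001 -0.    -1.   ] w 47.3 F [-2.4  2.3  9.7] g 59.8 t 13.3 q [-0.29  0.45 -0.59  0.   -0.53  0.29]
clock: 14.0
position: [392.1, -285.0, 192.9]
ee_rot: [-0.706, 0.708, -0.001, 0.001]
contact_force: [-0.4, -0.6, -1.7]
gripper_width: 46.7
grasp_force: 61.7
at [ 392.1 -285.   192.9] yaw -90.1 shift [ -17.3 -583.3    3.4] turn -66.1 z [ 0.003 -0.    -1.   ] w 46.7 F [-0.4 -0.6 -1.7] g 61.7 t 14.0 q [-0.29  0.21 -0.42 -0.   -0.94  0.29]
```

View pics/w6.png

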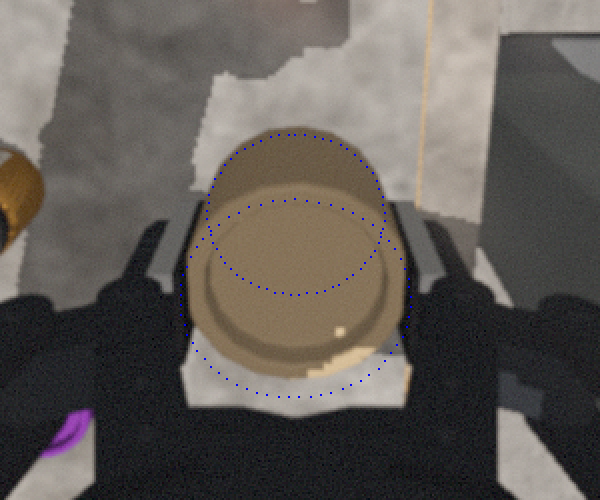

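```bash
python3 - <<'E'
from h import *
import pickle
d=pickle.load(open('w6.pkl','rb')); s=arm.read_state(); M=R.from_quat(s['ee_rot']).as_matrix()
P=lambda v:np.round(pix(d,s['position']+M@np.array(v,float)),1)
for x in(-2,0,2,4): print(x,P([x+25,0,-7])[1],P([x-25,0,-7])[1],P([x+25,0,33])[1],P([x,25,-7])[0],P([x,-25,-7])[0])
print('obs',150+184/2,150+378/2,150+126/2,130+406/2,130+188/2)
E
```

```text
-2 251.7 348.7 219.0 333.7 220.8
0 247.3 345.2 215.5 333.9 220.5
2 242.9 341.7 212.0 334.2 220.2
4 238.4 338.2 208.5 334.4 220.0
obs 242.0 339.0 213.0 333.0 224.0
```

```bash
python3 -m pendant '[[-0.03,-0.0120,0,0,0,0,0.038],[-0.0417,-0.017,0,0,0,0,0.038],[-0.0417,-0.017,0,0,0,0,0.038],[-0.0417,-0.017,0,0,0,0,0.038],[-0.0417,-0.017,0,0,0,0,0.038],[-0.0417,-0.017,0,0,0,0,0.038],[-0.0417,-0.017,0,0,0,0,0.038]]'
python3 -m pendant '[[-0.0417,-0.017,0,0,0,0,0.038],[-0.0417,-0.017,0,0,0,0,0.038],[-0.0417,-0.017,0,0,0,0,0.038],[-0.0417,-0.017,0,0,0,0,0.038],[-0.0417,-0.017,0,0,0,0,0.038],[-0.0417,-0.017,0,0,0,0,0.038],[-0.03,-0.012,0,0,0,0,0.038],[-0.02,-0.009,0,0,0,0,0.038],[0,0,0,0,0,0,0.038],[0,0,0,0,0,0,0.038],[0,0,0,0,0,0,0.038]]'
python3 -c "
from h import *
to(613.5,257,78)"
```

```text
clock: 14.75
position: [505.7, -3.5, 190.0]
ee_rot: [-0.707, 0.708, 0.001, -0.002]
contact_force: [1.4, -0.7, -0.1]
gripper_width: 47.0
grasp_force: 61.7
clock: 15.85
position: [629.2, 293.8, 190.4]
ee_rot: [-0.706, 0.708, 0.0, -0.001]
contact_force: [0.1, -0.3, -0.7]
gripper_width: 47.0
grasp_force: 61.8
at [629.2 293.8 190.4] yaw -90.1 shift [ 36.7  15.3 112.5] turn 0 z [-0.003 -0.002 -1.   ] w 47.0 F [ 0.1 -0.3 -0.7] g 61.8 t 15.85 q [ 0.67  0.55  0.11 -0.   -1.13 -0.67]
```

```bash
python3 -m pendant '[[0.02,0.008,0,0,0,0,0.038],[0.0167,0.0073,0.02,0,0,0,0.038],[0,0,0.03,0,0,0,0.038],[0,0,0.03,0,0,0,0.038],[0,0,0.01,0,0,0,0.038],[0,0,0,0,0,0,0.038],[0,0,0,0,0,0,0.038],[0,0,0,0,0,0,0.038]]'
python3 -c "
from h import *
to(613.5,257,79)
s=snap('wrist','w7.png')"
```

```text
clock: 16.65
position: [615.5, 258.7, 103.8]
ee_rot: [-0.707, 0.707, -0.0, 0.002]
contact_force: [-0.1, 0.1, -0.6]
gripper_width: 46.1
grasp_force: 61.8
at [615.5 258.7 103.8] yaw -90.1 shift [ 1.8  2.1 24.8] turn 0 z [ 0.003  0.002 -1.   ] w 46.1 F [-0.1  0.1 -0.6] g 61.8 t 16.65 q [ 0.64  0.58 -0.07  0.   -0.92 -0.64]
```

View pics/w7.png

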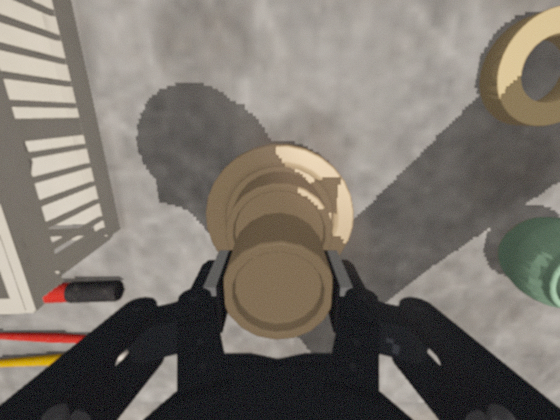

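```bash
python3 -m pendant '[[0.0015,0.002,0.01,0,0,0,0.038],[0,0,0.008,0,0,0,0.038],[0,0,0,0,0,0,0.038],[0,0,0,0,0,0,0.038]]'
python3 -c "
from h import *
to(613.5,257,79)"
python3 -m pendant '[[0,0,0.003,0,0,0,0.038],[0,0,0.002,0,0,0,0.038],[0,0,0,0,0,0,0.038]]'
python3 -c "
from h import *
to(613.5,257,79)"
```

```text
clock: 17.1
position: [612.3, 256.6, 83.2]
ee_rot: [-0.707, 0.708, 0.0, -0.001]
contact_force: [0.7, -0.4, 0.3]
gripper_width: 46.5
grasp_force: 61.8
at [612.3 256.6  83.2] yaw -90.1 shift [-0.4 -1.2  4.2] turn 0 z [-0.001 -0.001 -1.   ] w 46.5 F [ 0.7 -0.4  0.3] g 61.8 t 17.1 q [ 0.64  0.6  -0.09  0.   -0.88 -0.64]
clock: 17.4
position: [612.4, 256.6, 78.4]
ee_rot: [-0.707, 0.708, 0.0, -0.0]
contact_force: [-0.7, -0.5, -2.0]
gripper_width: 46.5
grasp_force: 61.8
at [612.4 256.6  78.4] yaw -90.1 shift [-0.4 -1.1 -0.6] turn 0 z [-0.001 -0.    -1.   ] w 46.5 F [-0.7 -0.5 -2. ] g 61.8 t 17.4 q [ 0.64  0.61 -0.09 -0.   -0.87 -0.64]
```

```bash
python3 -m pendant '[[0,-0.001,0.001,0,0,0,0.038],[0,0,0,0,0,0,0.038],[0,0,0,0,0,0,0.05],[0,0,0,0,0,0,0.055],[0,0,0,0,0,0,0.065],[0,0,0,0,0,0,0.075],[0,0,0,0,0,0,0.08],[0,0,0,0,0,0,0.08]]'
python3 -m pendant '[[0,0,-0.01,0,0,0,0.08],[0,0,-0.02,0,0,0,0.08],[0,0,-0.03,0,0,0,0.08],[-0.02,0,-0.04,0,0,0,0.08],[-0.03,0,-0.03,0,0,0,0.08],[-0.03,0,0,0,0,0,0.08],[0,0,0,0,0,0,0.08],[0,0,0,0,0,0,0.08]]'
python3 - <<'E'
from h import *
import pickle
to(648.1,38.9,220,-29)
d=snap('wrist');pickle.dump(d,open('w8.pkl','wb')); im=cv2.cvtColor(d['image'],cv2.COLOR_RGB2BGR)
for r,z in((55,16),(34,50),(25,84)):
  for a in np.arange(0,6.3,.1):
    p=pix(d,[613.5+r*np.cos(a),254.9+r*np.sin(a),z]); cv2.circle(im,tuple(int(round(v)) for v in p),0,(255,0,0),-1)
p=pix(d,[613.5,254.9,50]).astype(int)
v0=max(0,p[1]-100)
cv2.imwrite('pics/w8.png',cv2.resize(im[v0:p[1]+100,p[0]-130:p[0]+130],None,fx=2.5,fy=2.5)); print(p,v0)
E
```

```text
clock: 18.2
position: [613.5, 256.7, 77.9]
ee_rot: [-0.707, 0.708, -0.0, 0.0]
contact_force: [-0.3, -0.2, -0.0]
gripper_width: 79.9
grasp_force: 0.0
clock: 19.0
position: [613.1, 337.1, 207.9]
ee_rot: [-0.707, 0.707, 0.0, -0.0]
contact_force: [1.0, -0.2, -0.5]
gripper_width: 80.0
grasp_force: 0.0
at [613.1 337.1 207.9] yaw -90.0 shift [175.1 243.8 -12. ] turn -61.0 z [-0. -0. -1.] w 80.0 F [ 1.  -0.2 -0.5] g 0.0 t 19.0 q [ 0.73  0.54  0.15 -0.   -1.17 -0.73]
[275 107] 7
```

View pics/w8.png

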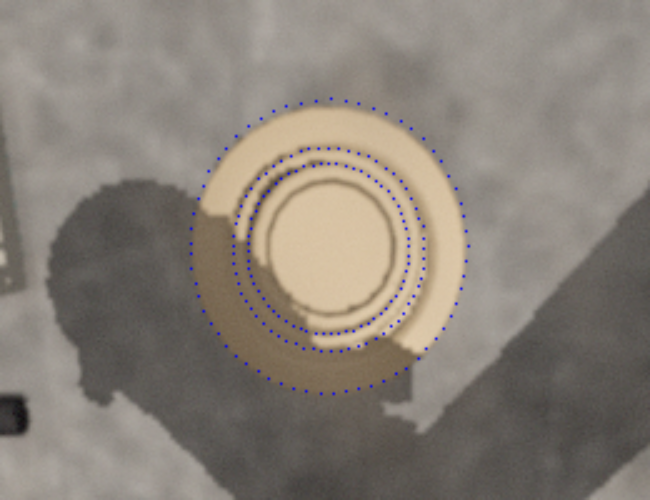

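```bash
python3 -m pendant '[[0.03,-0.0035,0,0,0,0,0.07],[0.04,-0.0047,0,0,0,0,0.07],[0.04,-0.0047,0,0,0,0,0.07],[0.04,-0.0047,0,0,0,0,0.07],[0.04,-0.0047,0,0,0,0,0.07],[0.04,-0.0047,0,0,0,0,0.07],[0.04,-0.0047,0,0,0,0,0.07],[0.028,-0.0033,0,0,0,0,0.07],[0,0,0,0,0,0,0.07],[0,0,0,0,0,0,0.07],[0,0,0,0,0,0,0.07]]'
python3 - <<'E'
from h import *
import pickle
to(648.1,38.9,105)
d=snap('wrist');pickle.dump(d,open('w9.pkl','wb')); im=cv2.cvtColor(d['image'],cv2.COLOR_RGB2BGR)
for r,z in((16,120),(18,72)):
  for a in np.arange(0,6.3,.1):
    p=pix(d,[648.1+r*np.cos(a),38.9+r*np.sin(a),z]); cv2.circle(im,tuple(int(round(v)) for v in p),0,(255,0,0),-1)
cv2.imwrite('pics/w9.png',im)
E
```

```text
clock: 20.15
position: [647.9, 38.9, 207.7]
ee_rot: [-0.707, 0.708, 0.0, -0.0]
contact_force: [-0.4, -1.1, -0.7]
gripper_width: 70.1
grasp_force: 0.0
at [647.9  38.9 207.7] yaw -90.1 shift [ -0.   -0.2 102.7] turn 0 z [-0. -0. -1.] w 70.1 F [-0.4 -1.1 -0.7] g 0.0 t 20.15 q [ 0.31  0.46  0.   -0.   -1.11 -0.31]
```

View pics/w9.png

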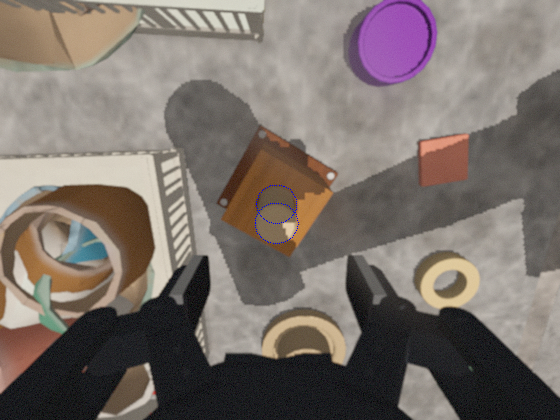

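```bash
python3 - <<'E'
from h import *
import pickle
d=pickle.load(open('w9.pkl','rb')); im=d['image'].astype(int)
for v in (212,218,224,230,236): print(v,[(u,*im[v,u]) for u in range(246,312,5)])
r=im[...,0]/(im[...,2]+1)
for v in range(196,256,3): print(v,''.join('#' if r[v,u]<2.3 else '.' for u in range(230,330)))
E
```

```text
212 [(246, np.int64(116), np.int64(73), np.int64(39)), (251, np.int64(118), np.int64(78), np.int64(39)), (256, np.int64(103), np.int64(71), np.int64(51)), (261, np.int64(122), np.int64(103), np.int64(79)), (266, np.int64(129), np.int64(106), np.int64(88)), (271, np.int64(128), np.int64(114), np.int64(87)), (276, np.int64(128), np.int64(110), np.int64(87)), (281, np.int64(127), np.int64(106), np.int64(82)), (286, np.int64(131), np.int64(110), np.int64(85)), (291, np.int64(117), np.int64(100), np.int64(76)), (296, np.int64(150), np.int64(103), np.int64(56)), (301, np.int64(185), np.int64(126), np.int64(69)), (306, np.int64(180), np.int64(125), np.int64(64)), (311, np.int64(186), np.int64(130), np.int64(69))]
218 [(246, np.int64(121), np.int64(81), np.int64(45)), (251, np.int64(117), np.int64(80), np.int64(42)), (256, np.int64(116), np.int64(97), np.int64(71)), (261, np.int64(130), np.int64(112), np.int64(86)), (266, np.int64(128), np.int64(106), np.int64(81)), (271, np.int64(125), np.int64(109), np.int64(83)), (276, np.int64(126), np.int64(107), np.int64(83)), (281, np.int64(129), np.i
[... 3880 characters left out ...]
##################################..........##########################
238 ###########################...################################..........############################
241 ################################....#####################.............##############################
244 #######################################......###...................#################################
247 ############################################....#................###################################
250 #################################################..............#####################################
253 #######################################################......#######################################
```

Code segmentation puts the post top at (275.5,223.5), against the predicted (276,223): aligned. Descending and gripping.

```bash
python3 -m pendant '[[0,0,0.04,0,0,0,0.06],[0,0,0.03,0,0,0,0.06],[0,0,0.02,0,0,0,0.06],[0,0,0.01,0,0,0,0.055],[0,0,0.006,0,0,0,0.05],[0,0,0,0,0,0,0.05],[0,0,0,0,0,0,0.04],[0,0,0,0,0,0,0.035],[0,0,0,0,0,0,0.025],[0,0,0,0,0,0,0.02],[0,0,0,0,0,0,0.02],[0,0,0,0,0,0,0.02]]'
python3 -c "
from h import *
to(648.1,38.9,102)"
python3 -m pendant '[[0,0,-0.005,0,0,0,0.02],[0,0,-0.015,0,0,0,0.02],[0,0,-0.02,0,0,0,0.02],[0,0,0,0,0,0,0.02]]'
python3 -c "
from h import *
to(648.1,38.9,102)"
```

```text
clock: 21.4
position: [649.2, 38.8, 103.3]
ee_rot: [-0.707, 0.707, -0.001, 0.001]
contact_force: [-0.3, 0.3, 5.9]
gripper_width: 30.6
grasp_force: 59.7
at [649.2  38.8 103.3] yaw -90.1 shift [-0.1  1.1  1.3] turn 0 z [ 0.003  0.    -1.   ] w 30.6 F [-0.3  0.3  5.9] g 59.7 t 21.4 q [ 0.31  0.56 -0.11  0.   -0.89 -0.31]
clock: 21.8
position: [649.4, 38.8, 144.0]
ee_rot: [-0.707, 0.708, -0.001, 0.002]
contact_force: [1.1, 0.2, -0.3]
gripper_width: 30.4
grasp_force: 60.3
at [649.4  38.8 144. ] yaw -90.1 shift [-0.   1.5 42. ] turn 0 z [ 0.004  0.001 -1.   ] w 30.4 F [ 1.1  0.2 -0.3] g 60.3 t 21.8 q [ 0.31  0.52 -0.07  0.   -0.98 -0.31]
```

```bash
python3 -m pendant '[[0,0,-0.02,0,0,0,0.02],[0,0,-0.025,0,0,0,0.02],[0,0,-0.02,0,0,0,0.02],[0,0,0,0,0,0,0.02],[-0.02,0.003,0,0,0,0,0.02],[-0.03,0.005,0,0,0,0,0.02],[-0.035,0.006,0,0,0,0,0.02],[-0.035,0.006,0,0,0,0,0.02],[-0.035,0.006,0,0,0,0,0.02],[-0.03,0.005,0,0,0,0,0.02],[-0.02,0.003,0,0,0,0,0.02],[-0.011,0.002,0,0,0,0,0.02]]'
python3 -m pendant '[[0,0,0,0,0,0,0.02],[0,0,0,0,0,0,0.02],[0,0,0,0,0,0,0.02]]'
python3 - <<'E'
from h import *
import pickle
to(613.3,254.9,171.3)
d=snap('wrist');pickle.dump(d,open('w10.pkl','wb')); im=d['image'].astype(int)
s=arm.read_state(); M=R.from_quat(s['ee_rot']).as_matrix()
P=lambda v:np.round(pix(d,s['position']+M@np.array(v,float)),1)
print('post top centre',P([0,0,-16.7]),P([0,16,-16.7]),P([16,0,-16.7]),'bottom',P([16,0,93.3]),P([0,16,93.3]),P([0,-16,93.3]),'drum',pix(d,[613.3,254.9,84]),pix(d,[613.3,254.9-25,84]),pix(d,[613.3-25,254.9,84]),pix(d,[613.3+25,254.9,84]))
d2=snap('scene','s10.png');pickle.dump(d2,open('s10.pkl','wb'));cv2.imwrite('pics/w10.png',d['image'][...,::-1])
E
```

```text
clock: 23.0
position: [611.5, 256.0, 204.8]
ee_rot: [-0.707, 0.707, 0.001, -0.001]
contact_force: [0.2, -0.0, -1.5]
gripper_width: 30.7
grasp_force: 60.6
clock: 23.3
position: [612.7, 253.4, 206.7]
ee_rot: [-0.706, 0.708, 0.0, -0.0]
contact_force: [-0.6, -0.4, -1.7]
gripper_width: 31.2
grasp_force: 60.6
at [612.7 253.4 206.7] yaw -90.2 shift [-1.5 -0.6 35.4] turn 0 z [-0. -0. -1.] w 31.2 F [-0.6 -0.4 -1.7] g 60.6 t 23.3 q [ 0.64  0.48  0.04  0.   -1.13 -0.64]
post top centre [275.2 315.2] [314.8 315.2] [275.2 280.4] bottom [276.2 200.4] [297.3 220.6] [255.2 220.6] drum [275.73168214 210.28917459] [275.59463459 181.76517373] [304.88008549 210.20871005] [246.58266723 210.3703935 ]
```

```bash
python3 - <<'E'
from h import *
import pickle
d=pickle.load(open('w10.pkl','rb')); g=cv2.cvtColor(d['image'],cv2.COLOR_RGB2GRAY).astype(int)
print('col276 from v150 step2',g[150:330:2,274:279].mean(1).astype(int).tolist())
for v in (206,215,225,240,255,270): print(v,'from u235 step2',g[v-1:v+2,235:322:2].mean(0).astype(int).tolist())
E
```

```text
col276 from v150 step2 [117, 114, 112, 119, 114, 100, 101, 111, 119, 113, 113, 110, 98, 97, 95, 96, 111, 114, 109, 110, 112, 111, 112, 110, 112, 110, 110, 93, 86, 87, 87, 87, 86, 87, 86, 88, 86, 87, 86, 87, 86, 87, 86, 85, 86, 86, 86, 88, 86, 86, 86, 88, 85, 84, 84, 87, 85, 87, 88, 86, 87, 85, 87, 85, 86, 88, 105, 107, 108, 107, 111, 110, 112, 110, 107, 111, 111, 111, 109, 111, 110, 110, 108, 112, 111, 110, 110, 110, 108, 110]
206 from u235 step2 [112, 111, 113, 107, 108, 108, 95, 105, 111, 100, 103, 111, 110, 112, 113, 103, 100, 92, 88, 89, 88, 87, 85, 89, 89, 91, 99, 109, 112, 115, 113, 113, 101, 111, 112, 110, 114, 111, 113, 112, 116, 115, 114, 113]
215 from u235 step2 [109, 111, 111, 111, 112, 112, 107, 104, 111, 110, 91, 106, 91, 85, 84, 84, 84, 84, 89, 89, 87, 84, 86, 87, 88, 86, 88, 85, 86, 86, 87, 95, 98, 111, 109, 105, 115, 112, 113, 111, 113, 108, 102, 102]
225 from u235 step2 [161, 167, 165, 121, 106, 109, 111, 112, 109, 111, 100, 81, 80, 85, 85, 83, 84, 87, 86, 84, 88, 88, 85, 87, 85, 85, 85, 85, 84, 85, 84, 80, 94, 110, 112, 111, 109, 105, 100, 95, 97, 95, 95, 97]
240 from u235 step2 [177, 178, 175, 179, 180, 172, 168, 166, 167, 116, 80, 85, 83, 83, 86, 87, 84, 88, 86, 85, 85, 85, 84, 86, 84, 86, 87, 83, 86, 83, 84, 84, 81, 82, 91, 94, 92, 89, 89, 88, 93, 91, 93, 92]
255 from u235 step2 [88, 94, 92, 92, 65, 20, 28, 108, 87, 81, 82, 85, 84, 82, 85, 85, 87, 86, 84, 88, 87, 84, 84, 87, 88, 83, 86, 84, 85, 85, 84, 85, 83, 83, 83, 79, 41, 21, 35, 85, 97, 94, 93, 93]
270 from u235 step2 [92, 95, 78, 28, 19, 18, 49, 82, 81, 84, 83, 85, 86, 88, 86, 85, 84, 89, 85, 87, 86, 84, 87, 90, 87, 87, 86, 86, 86, 85, 82, 83, 86, 80, 82, 82, 76, 34, 18, 16, 44, 87, 93, 92]
```

```bash
python3 -m pendant '[[0,-0.0005,0.015,0,0,0,0.02],[0,0,0.01,0,0,0,0.02],[0,0,0.003,0,0,0,0.02],[0,0,0,0,0,0,0.02],[0,0,0,0,0,0,0.02]]'
python3 -c "
from h import *
to(613.3,253.4,171.3)"
python3 -m pendant '[[0,0,0.003,0,0,0,0.02],[0,0,0.002,0,0,0,0.02],[0,0,0,0,0,0,0.02],[0,0,0,0,0,0,0.02]]'
python3 -c "
from h import *
to(613.3,253.4,171.3)"
```

```text
clock: 23.9
position: [613.3, 254.7, 179.3]
ee_rot: [-0.707, 0.708, -0.0, 0.0]
contact_force: [0.4, 0.1, -0.9]
gripper_width: 30.4
grasp_force: 60.6
at [613.3 254.7 179.3] yaw -90.1 shift [1.3 0.  8. ] turn 0 z [ 0.001  0.    -1.   ] w 30.4 F [ 0.4  0.1 -0.9] g 60.6 t 23.9 q [ 0.64  0.51  0.01  0.   -1.07 -0.64]
clock: 24.3
position: [613.0, 254.7, 173.8]
ee_rot: [-0.707, 0.708, -0.0, -0.0]
contact_force: [-0.7, -1.1, -0.9]
gripper_width: 30.7
grasp_force: 60.6
at [613.  254.7 173.8] yaw -90.1 shift [ 1.3 -0.3  2.5] turn 0 z [ 0. -0. -1.] w 30.7 F [-0.7 -1.1 -0.9] g 60.6 t 24.3 q [ 0.64  0.51 -0.    0.   -1.06 -0.64]
```

```bash
python3 -m pendant '[[0.001,0,0.001,0,0,0,0.02],[0,0,0.001,0,0,0,0.02],[0,0,0,0,0,0,0.02],[0,0,0,0,0,0,0.02]]'
python3 -c "
from h import *
to(613.3,253.4,171.3)"
```

```text
clock: 24.7
position: [613.0, 253.7, 171.8]
ee_rot: [-0.707, 0.708, 0.0, -0.0]
contact_force: [-0.6, 0.4, -2.0]
gripper_width: 30.6
grasp_force: 60.6
at [613.  253.7 171.8] yaw -90.1 shift [ 0.3 -0.3  0.5] turn 0 z [-0. -0. -1.] w 30.6 F [-0.6  0.4 -2. ] g 60.6 t 24.7 q [ 0.64  0.51 -0.    0.   -1.05 -0.64]
```

```bash
python3 -m pendant '[[0,0,0.0007,0,0,0,0.02],[0,0,0,0,0,0,0.02],[0,0,0,0,0,0,0.032],[0,0,0,0,0,0,0.036],[0,0,0,0,0,0,0.042],[0,0,0,0,0,0,0.05],[0,0,0,0,0,0,0.06],[0,0,0,0,0,0,0.06]]'
python3 -m pendant '[[0,0,-0.01,0,0,0,0.06],[0,0,-0.02,0,0,0,0.06],[0,0,-0.04,0,0,0,0.06],[-0.02,0,-0.02,0,0,0,0.06],[-0.03,0,0,0,0,0,0.06],[-0.02,0,0,0,0,0,0.06],[0,0,0,0,0,0,0.06],[0,0,0,0,0,0,0.06]]'
python3 - <<'E'
from h import *
import pickle
to(468.8,9.5,200)
d=snap('wrist');pickle.dump(d,open('w11.pkl','wb')); t=snap('top');pickle.dump(t,open('t11.pkl','wb')); s=snap('scene');pickle.dump(s,open('s11.pkl','wb'))
out=[]
for c in (d,s):
    im=c['image'][...,::-1].copy()
    for r,z in((55,16),(34,50),(25,84),(16,188)):
      for a in np.arange(0,6.3,.15):
        q=pix(c,[613.3+r*np.cos(a),254.9+r*np.sin(a),z]); cv2.circle(im,tuple(int(round(v)) for v in q),0,(255,0,0),-1)
    p=pix(c,[613.3,254.9,90]).astype(int); h=75 if c is s else 110
    v0=max(0,p[1]-h); u0=max(0,p[0]-h); out.append(cv2.resize(im[v0:v0+2*h,u0:u0+2*h],(400,400),interpolation=cv2.INTER_CUBIC)); print(u0,v0)
cv2.imwrite('pics/c11.png',np.hstack(out))
# tile refinement from the top camera by colour
hsv=cv2.cvtColor(t['image'],cv2.COLOR_RGB2HSV)
m=cv2.inRange(t['image'].astype(np.int16),(140,50,40),(255,130,120)).copy(); w=np.zeros_like(m); w[215:258,245:288]=m[215:258,245:288]
pts=cv2.findNonZero(w); r=cv2.minAreaRect(pts); print(r,cv2.countNonZero(w))
mu=pts.reshape(-1,2).mean(0); print('tile',mu,world(t,*mu,9)); b=cv2.boxPoints(r); print([np.round(world(t,*q,9)[:2],1) for q in b])
E
```

```text
clock: 25.5
position: [613.0, 253.8, 171.2]
ee_rot: [-0.707, 0.708, -0.0, 0.0]
contact_force: [0.5, -0.4, 0.7]
gripper_width: 60.0
grasp_force: 0.0
clock: 26.3
position: [612.6, 323.9, 260.1]
ee_rot: [-0.707, 0.707, 0.0, -0.001]
contact_force: [-0.5, -0.4, 0.5]
gripper_width: 59.7
grasp_force: 0.0
at [612.6 323.9 260.1] yaw -90.0 shift [314.4 143.6  60.9] turn 0 z [-0.002 -0.001 -1.   ] w 59.7 F [-0.5 -0.4  0.5] g 0.0 t 26.3 q [ 0.72  0.5   0.21  0.   -1.28 -0.72]
165 13
152 70
((265.62164306640625, 235.72972106933594), (19.070281982421875, 19.070281982421875), 80.53767395019531) 339
tile [265.33628319 235.98820059] [468.47838581  10.28617417   9.        ]
[array([490.6,  40.3]), array([499.9, -11.7]), array([447.9, -21.1]), array([438.7,  30.6])]
```

View pics/c11.png

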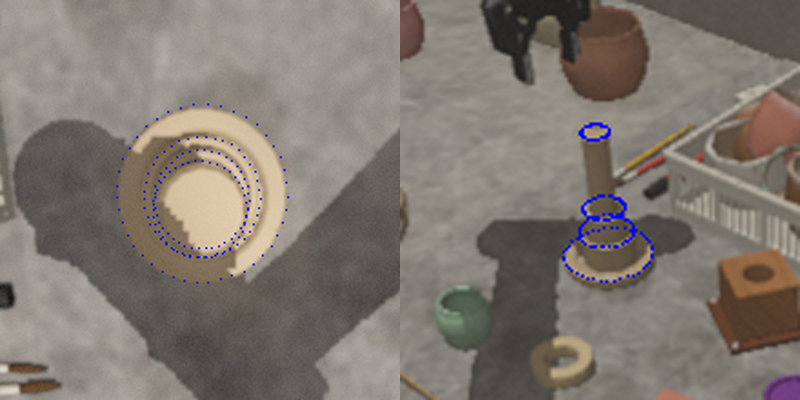

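The post stands upright and centred in both views: post top at about (595,131) in the right half, with the rack well empty at (757,272). Next is the tile, measured by code.

```bash
python3 -m pendant '[[0.0314,0.0144,0,0,0,0,0.07],[0.0314,0.0144,0,0,0,0,0.07],[0.0314,0.0144,0,0,0,0,0.07],[0.0314,0.0144,0,0,0,0,0.07],[0.0314,0.0144,0,0,0,0,0.07],[0.0314,0.0144,0,0,0,0,0.07],[0.0314,0.0144,0,0,0,0,0.07],[0.0314,0.0144,0,0,0,0,0.07],[0.0314,0.0144,0,0,0,0,0.07],[0.0314,0.0144,0,0,0,0,0.07],[0,0,0,0,0,-7.5,0.07],[0,0,0.03,0,0,0,0.07]]'
python3 -m pendant '[[0,0,0.04,0,0,0,0.07],[0,0,0.04,0,0,0,0.07],[0,0,0,0,0,0,0.07],[0,0,0,0,0,0,0.07]]'
cat > tile.py <<'E'
from h import *
to(468.6,10,30)
d=snap('wrist'); im=d['image'].astype(float)
r=im[...,0]/(im[...,1]+1); m=((r>1.45)&(im[...,0]>60)).astype(np.uint8)
n,l,st,c=cv2.connectedComponentsWithStats(m); 
for i in range(1,n):
    if st[i,4]>300: print(i,st[i],c[i],world(d,*c[i],9)[:2])
e=pix(d,[468.6,10,9]); i=min((i for i in range(1,n) if st[i,4]>600),key=lambda i:np.hypot(*(c[i]-e)))
cn=max(cv2.findContours((l==i).astype(np.uint8),0,1)[0],key=cv2.contourArea).reshape(-1,2)
W=np.array([world(d,*q,9)[:2] for q in cn],np.float32); b=cv2.minAreaRect(W); print('tile',b,'pred pix',e)
E
python3 tile.py
```

```text
clock: 27.65
position: [470.7, 8.8, 234.9]
ee_rot: [0.752, -0.66, 0.003, -0.004]
contact_force: [1.4, 0.6, -0.6]
gripper_width: 70.2
grasp_force: 0.0
clock: 28.05
position: [469.1, 9.4, 151.8]
ee_rot: [0.751, -0.66, 0.0, 0.0]
contact_force: [0.5, 0.5, 0.9]
gripper_width: 69.8
grasp_force: 0.0
at [469.1   9.4 151.8] yaw -82.6 shift [ -0.7   0.4 121.8] turn 0 z [-0.    -0.001 -1.   ] w 69.8 F [0.5 0.5 0.9] g 0.0 t 28.05 q [ 0.37  0.23 -0.51  0.   -0.83 -0.24]
1 [ 142    0  101  107 8272] [191.91344294  53.90558511] [ 551.24123796 -103.30828556]
2 [    0   134   156   162 10591] [ 73.83655934 209.50297422] [653.72163769  41.02009162]
4 [ 250  175   54   53 2060] [271.39466019 200.96359223] [473.75253815   9.21092988]
tile ((468.92498779296875, 9.140457153320312), (48.20229721069336, 49.4501838684082), 9.67751693725586) pred pix [276.83647884 202.47158593]
```

```bash
python3 -m pendant '[[0,0,0.04,0,0,-1.9,0.07],[0,0,0.04,0,0,0,0.065],[0,0,0.03,0,0,0,0.06],[0,0,0.008,0,0,0,0.058],[0,0,0,0,0,0,0.056],[0,0,0,0,0,0,0.056],[0,0,0,0,0,0,0.056]]'
python3 -c "
from h import *
to(468.8,9.5,26)"
python3 -m pendant '[[0,0,0.003,0,0,0,0.056],[0,0,0.003,0,0,0,0.056],[0,0,0,0,0,0,0.056]]'
python3 -c "
from h import *
to(468.8,9.5,26)"
```

```text
clock: 28.8
position: [470.2, 10.4, 35.1]
ee_rot: [0.762, -0.647, 0.001, -0.002]
contact_force: [0.3, -0.0, -0.0]
gripper_width: 55.9
grasp_force: 0.0
at [470.2  10.4  35.1] yaw -80.7 shift [0.7 1.6 9.1] turn 0 z [ 0.004  0.001 -1.   ] w 55.9 F [ 0.3 -0.  -0. ] g 0.0 t 28.8 q [ 0.37  0.43 -0.63  0.   -0.51 -0.21]
clock: 29.1
position: [468.5, 9.8, 27.1]
ee_rot: [0.762, -0.647, -0.0, 0.0]
contact_force: [-0.2, -0.8, 0.2]
gripper_width: 56.2
grasp_force: 0.0
at [468.5   9.8  27.1] yaw -80.7 shift [ 0.4 -0.2  1.1] turn 0 z [-0. -0. -1.] w 56.2 F [-0.2 -0.8  0.2] g 0.0 t 29.1 q [ 0.37  0.44 -0.64 -0.   -0.49 -0.21]
```

```bash
for i in 1; do python3 -m pendant '[[0,0,0.001,0,0,0,0.056],[0,0,0.001,0,0,0,0.056],[0,0,0,0,0,0,0.056]]' | grep -E "pos|force"; done
python3 -m pendant '[[0,0,0.001,0,0,0,0.056],[0,0,0.001,0,0,0,0.056],[0,0,0,0,0,0,0.056]]' | grep -E "pos|force"
```

```text
position: [468.6, 9.9, 24.9]
contact_force: [-0.4, -0.2, -0.6]
grasp_force: 0.0
position: [468.6, 9.9, 22.9]
contact_force: [-0.2, -0.0, 0.2]
grasp_force: 0.0
```

```bash
python3 -m pendant '[[0,0,0.001,0,0,0,0.056],[0,0,0,0,0,0,0.056]]' | grep -E "pos|force"
python3 -m pendant '[[0,0,0,0,0,0,0.053],[0,0,0,0,0,0,0.05],[0,0,0,0,0,0,0.045],[0,0,0,0,0,0,0.04],[0,0,0,0,0,0,0.04],[0,0,0,0,0,0,0.04]]' | grep -E "pos|force|wid"
```

```text
position: [468.6, 9.9, 22.0]
contact_force: [-0.6, 0.8, -0.4]
grasp_force: 0.0
position: [468.9, 10.0, 22.7]
contact_force: [-1.1, -0.5, 5.3]
gripper_width: 48.3
grasp_force: 62.1
```

```bash
python3 -m pendant '[[0,0,-0.01,0,0,0,0.04],[0,0,-0.03,0,0,0,0.04],[0,0,-0.04,0,0,0,0.04],[0,0,-0.04,0,0,0,0.04],[0,0,-0.04,0,0,0,0.04],[0,0,-0.04,0,0,0,0.04],[0,0,-0.04,0,0,0,0.04],[0,0,0,0,0,0,0.04],[0,0,0,0,0,0,0.04]]' | grep -E "wid|force"
python3 - <<'E'
from h import *
import pickle
to(613.3,254.9,211)
d=snap('wrist','w12.png'); im=d['image'].astype(float)
r=im[...,0]/(im[...,1]+1); m=((r>1.45)&(im[...,0]>60)).astype(np.uint8)
n,l,st,c=cv2.connectedComponentsWithStats(m)
for i in range(1,n):
    if st[i,4]>300: print(i,st[i],c[i])
s=arm.read_state(); M=R.from_quat(s['ee_rot']).as_matrix()
print([np.round(pix(d,s['position']+M@np.array(v,float)),1) for v in [(0,0,13.7),(25,25,13.7),(25,-25,13.7),(-25,25,13.7),(-25,-25,13.7)]])
t=pickle.load(open('w11.pkl','rb')); g=cv2.cvtColor(t['image'],cv2.COLOR_RGB2GRAY); e=pix(t,[613.3,254.9,188]); print('post top pred',e, 'r',pix(t,[597.3,254.9,188])-e)
u,v=e.astype(int); print(g[v,u-36:u+37:2].tolist(),g[v-36:v+37:2,u].tolist())
E
```

```text
contact_force: [0.4, -0.7, -1.4]
gripper_width: 48.3
grasp_force: 62.1
at [468.3  10.  263.1] yaw -80.7 shift [-218.2 -182.5   52.7] turn 0 z [ 0.002  0.002 -1.   ] w 48.3 F [ 0.4 -0.7 -1.4] g 62.1 t 31.4 q [ 0.37  0.11 -0.35 -0.   -1.11 -0.21]
1 [ 192   37   65   68 3421] [224.01520023  70.95995323]
2 [  94  122   95  110 3249] [146.01939058 170.57463835]
48 [ 87 172  42  38 937] [107.6339381  189.39914621]
174 [ 227  224  102   91 8556] [276.8055166  268.33122955]
[array([276.8, 273.6]), array([328.7, 227.8]), array([225. , 227.7]), array([323.8, 315.3]), array([230. , 315.1])]
post top pred [274.79543047 128.29822623] r [ 2.57194959e+01 -1.30047969e-02]
[107, 111, 109, 109, 113, 114, 102, 105, 108, 114, 144, 192, 193, 195, 194, 196, 199, 199, 199, 200, 200, 201, 203, 203, 203, 204, 206, 206, 205, 207, 181, 143, 192, 199, 193, 181, 159] [145, 100, 166, 172, 96, 111, 149, 184, 199, 201, 200, 199, 200, 201, 200, 200, 200, 201, 199, 199, 200, 198, 196, 197, 195, 195, 196, 196, 194, 160, 113, 119, 112, 120, 115, 113, 113]
```

```bash
python3 -m pendant '[[-0.0118,-0.0102,0,0,0,0,0.04],[-0.0218,-0.0182,0,0,0,0,0.04],[-0.025,-0.021,0,0,0,0,0.04],[-0.028,-0.0235,0,0,0,0,0.04],[-0.028,-0.0235,0,0,0,0,0.04],[-0.028,-0.0235,0,0,0,0,0.04],[-0.025,-0.021,0,0,0,0,0.04],[-0.022,-0.0185,0,0,0,0,0.04],[-0.018,-0.015,0,0,0,0,0.04],[-0.0106,-0.0081,0,0,0,0,0.04],[0,0,0,0,0,0,0.04],[0,0,0,0,0,0,0.04]]'| grep -E "wid|force"
python3 -c "
from h import *
to(613.3,254.9,211)"
```

```text
contact_force: [0.1, -0.5, -0.2]
gripper_width: 47.7
grasp_force: 62.1
at [612.9 254.5 261. ] yaw -80.7 shift [-0.4 -0.6 50. ] turn 0 z [-0.002 -0.001 -1.   ] w 47.7 F [ 0.1 -0.5 -0.2] g 62.1 t 32.65 q [ 0.64  0.45  0.12 -0.   -1.25 -0.47]
```

```bash
python3 -m pendant '[[0,0,0.02,0,0,0,0.04],[0,0,0.015,0,0,0,0.04],[0,0,0.007,0,0,0,0.04],[0,0,0.003,0,0,0,0.04],[0,0,0,0,0,0,0.04],[0,0,0,0,0,0,0.04]]'| grep -E "force"
python3 -c "
from h import *
to(613.3,254.9,211)"
python3 -m pendant '[[0,0,0.002,0,0,0,0.04],[0,0,0.001,0,0,0,0.04],[0,0,0,0,0,0,0.04],[0,0,0,0,0,0,0.04]]'| grep -E "force"
python3 -c "
from h import *
to(613.3,254.9,211)"
```

```text
contact_force: [0.1, -0.2, 1.3]
grasp_force: 62.1
at [613.8 254.7 218.2] yaw -80.7 shift [-0.2  0.4  7.2] turn 0 z [ 0.002  0.001 -1.   ] w 48.2 F [ 0.1 -0.2  1.3] g 62.1 t 33.25 q [ 0.64  0.48  0.06  0.   -1.15 -0.47]
contact_force: [-1.0, 0.1, 0.4]
grasp_force: 62.1
at [613.4 254.8 214.1] yaw -80.7 shift [-0.1  0.1  3.1] turn 0 z [ 0. -0. -1.] w 47.7 F [-1.   0.1  0.4] g 62.1 t 33.65 q [ 0.64  0.48  0.05  0.   -1.14 -0.47]
```

```bash
python3 -m pendant '[[0,0,0.001,0,0,0,0.04],[0,0,0.001,0,0,0,0.04],[0,0,0,0,0,0,0.04],[0,0,0,0,0,0,0.04]]'| grep -E "pos|force"
python3 -m pendant '[[0,0,0.0007,0,0,0,0.04],[0,0,0,0,0,0,0.04],[0,0,0,0,0,0,0.04]]'| grep -E "pos|force"
```

```text
position: [613.4, 254.8, 212.0]
contact_force: [-0.5, -0.8, -1.3]
grasp_force: 62.1
position: [613.4, 254.8, 211.4]
contact_force: [1.0, -0.6, -0.3]
grasp_force: 62.1
```

```bash
python3 -m pendant '[[0,0,0.0006,0,0,0,0.04],[0,0,0,0,0,0,0.04],[0,0,0,0,0,0,0.04]]'| grep -E "pos|force"
python3 -m pendant '[[0,0,0,0,0,0,0.05],[0,0,0,0,0,0,0.053],[0,0,0,0,0,0,0.057],[0,0,0,0,0,0,0.062],[0,0,0,0,0,0,0.07],[0,0,0,0,0,0,0.07]]'| grep -E "pos|force"
python3 -m pendant '[[0,0,-0.01,0,0,0,0.07],[0,0,-0.02,0,0,0,0.07],[0,0,-0.04,0,0,0,0.07],[-0.02,0,-0.02,0,0,0,0.07],[-0.04,0,0,0,0,0,0.07],[-0.03,0,0,0,0,0,0.07],[0,0,0,0,0,0,0.07],[0,0,0,0,0,0,0.07]]'| grep -E "pos|force"
python3 - <<'E'
from h import *
for n in('wrist','top','scene'):
    d=snap(n,n+'13.png'); im=d['image'].astype(float)
    r=im[...,0]/(im[...,1]+1); m=((r>1.35)&(im[...,0]>60)).astype(np.uint8)
    k,l,st,c=cv2.connectedComponentsWithStats(m); e=pix(d,[613.3,254.9,197])
    for i in range(1,k):
        if st[i,4]>60 and np.hypot(*(c[i]-e))<60: print(n,st[i],c[i],world(d,*c[i],197)[:2],'pred',e)
    if n!='scene':
        i=min((i for i in range(1,k) if st[i,4]>60),key=lambda i:np.hypot(*(c[i]-e)))
        cn=max(cv2.findContours((l==i).astype(np.uint8),0,1)[0],key=cv2.contourArea).reshape(-1,2)
        print(cv2.minAreaRect(np.array([world(d,*q,197)[:2] for q in cn],np.float32)))
E
```

```text
position: [613.4, 254.8, 210.8]
contact_force: [-0.0, 0.7, -0.8]
grasp_force: 62.1
position: [613.4, 254.8, 210.9]
contact_force: [0.0, -0.7, 0.4]
grasp_force: 0.0
position: [598.6, 344.1, 301.2]
contact_force: [0.7, 0.1, -0.3]
grasp_force: 0.0
wrist [ 241   55   74   77 5249] [277.43151076  92.41360259] [612.65738279 253.67887615] pred [276.24498427  94.09332076]
((612.20361328125, 255.1017608642578), (49.695350646972656, 49.732826232910156), 9.95709228515625)
top [156  95   7  29 180] [158.82777778 109.21666667] [756.60980624 260.49349702] pred [158.05654281 167.89124104]
top [148 157  23  24 464] [158.73275862 168.71767241] [611.33571224 253.20638371] pred [158.05654281 167.89124104]
((612.3023071289062, 253.56112670898438), (52.01669692993164, 51.884368896484375), 8.253424644470215)
scene [221  83  16  14  64] [227.640625  88.78125 ] [745.85194922 379.05477282] pred [224.37824309 116.36737262]
scene [214 113  21  12 151] [224.2781457  118.24503311] [605.44237247 247.03499841] pred [224.37824309 116.36737262]
```

The tile's 50 mm square fits at z = 197 mm, centred within about 1.5 mm, and the gripper is clear. I'm handing the job in.

```bash
python3 -m pendant '[[0,0,0,0,0,0,0.07],[0,0,0,0,0,0,0.07],[0,0,0,0,0,0,0.07],[0,0,0,0,0,0,0.07]]'| grep -E "clock|force"
python3 -c "
from bench import arm
print(arm.job_done())"
```

```text
clock: 36.6
contact_force: [-0.5, 0.3, 0.2]
grasp_force: 0.0
the job is handed in; nothing more can be done
None
```

I built the stand in the order asked: base, wide drum, small drum, post, tile. The last camera measurement put the tile flat and centred to about 1.5 mm, and I handed the job in at 36.6 s; no verdict came back.

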